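# Slide the frame rest bar along the uncapping tank until it drops into its notches

## Robot

A 7-joint arm with a two-finger parallel gripper is mounted at the origin on the work surface. World frame = base frame: x ahead of the robot, y to its left, z up, the work surface at z = 0. Lengths are in m, angles in rad, forces in N, time in s.
With the tool pointing down it reaches from about 0.4 to 0.925 m from the base axis. Payload 4.1 kg.
Tool frame: the origin (TCP) lies midway between the tips of the shut fingers; the grasp point (between the pads) lies 19 mm behind it; z points along the fingers, y is the direction in which the jaws open and shut (so a half turn about z gives the same grasp; the last joint's range is limited). The gripper opens to 85 mm and grips with 20 to 120 N. Pads are 22 mm wide; open, the fingers measure 114 mm over their backs; the gripper's body (76 mm by 85 mm) begins 54 mm behind the grasp point. The pads swing forward as they close: fully open they stand 13 mm farther back than shut.
Start: joints at [-1.373, 0.398, 0.045, 1.537, -0.019, 1.207, -0.051], TCP at [0.19, 0.622, 0.231] pointing down, gripper open.
Joint ranges: [-2.82, 2.82], [-0.49, 2.23], [-1.37, 1.46], [0, 2.46], [-1.36, 4.5], [0.23, 2], [-2.94, 2.94]. Speed limits (rad/s): [2.57, 2.57, 3.14, 3.14, 3.14, 3.14, 3.14].

## Interface

Orientations are given as a unit quaternion [x, y, z, w].
In Python, from station import observe, read_camera, get_calibration, job_done gives the robot as it stands. The module is installed in compiled form; this text tells all that it offers.
- The arm moves only by the shell command python3 -m pendant 'ROWS' [FORCE]. ROWS is JSON, a list of rows, each a list of 7 numbers: the shift along the tool's x, y, z as a fraction of full scale, then the turn, a rotation vector about the tool's x, y, z as a fraction of full scale, then the closure in counts, from 0 (fully open) to 255 (shut). A call has 1 to 8 rows; each row shifts and turns the commanded pose from where the row before left it, along the tool's axes as they then stand; what a row does not reach is not made up. Full scale, the value 1, is 100 mm for a shift and 90 degrees for a turn. A row lasts 1/10 s, in which the tool goes at most 50 mm and 8.59 degrees, less where a joint would pass 70% of its speed; a pose out of reach is approached as far as the arm can. A call with a number of a shift or a turn outside -1 to 1 is refused whole. A call with a gripper value outside its range is refused whole. The fingers move at their own pace and stop on an object; FORCE is the grip in N (left out, the last holds). Time passes only in rows, so rows that do not move let the fingers close. It gives the time, the measured TCP pose, the force and the opening at its end, in the units of the state.
- observe(): the state, without advancing time (a new reading comes with each control period).
- read_camera(name): name is "scene" or "top"; returns (picture, depth): 420x560x3 uint8, blue, green, red; 420x560 float32, m along the optical axis (not along the pixel's ray), 0 where there is no reading.
- get_calibration(name): a dict with "camera_matrix" (3x3 intrinsics, pixels), "R" (3x3) and "t" (3): a world point X has camera coordinates R X + t. Camera axes: x right, y down, z forward; pixel columns grow to the right and rows downward; lengths in m; the calibration is good to about 2 mm. A picture is of the moment at which its call begins. get_calibration takes no time and is no camera call.
- job_done(): hands the job in, once; it reports no verdict.
The state is a dict: "t": time; "q": joint angles; "joint_vel": joint speeds; "effort": joint torques, N m; "position": TCP position; "tcp_rot": TCP orientation; "wrist_force": force on the tool from outside, world axes, zero at the start; "torque": the same for the moment, N m; "finger_gap": finger opening in m.
Only numpy, scipy, OpenCV 4.12 (cv2) and the standard library are available. Lean on these libraries where they do the work, as an engineer would, in place of code of your own. Each camera call takes 0.05 s, during which the arm holds its last target. There are 200 camera calls.

## Task

Get the uncapping tank ready for the next comb: with the fingertips, push the wooden rest bar (the one with the short steel point) along the tank's rims until both its ends have dropped fully into the pair of notches in the rims, then take the hand away. Push it gently, without pinching, lifting or carrying it, and leave the hanging honey frame and the things on the bench where they are.

Things in the scene. Friction and masses are not known exactly. Their poses are not given: they have to be found in the camera images.
- tank: Stainless open trough fixed to the bench, 468 x 430 mm over the rims (own x, y), inside 420 x 370 mm, strainer 38 mm up. Origin: centre of its underside, at bench height; x along the side rims, turned up to 0.15 rad. The side rims are flat runners 30 mm wide, tops 180 mm up, inner edges at y = +-185 mm; each has one notch half-way along (x = 0), 45 mm long in x, 14 mm deep, right across the rim
- rest_bar: Loose wooden board, 0.34 to 0.63 kg, across both rims, 75 to 105 mm from the notches on either side. 40 mm wide in its x (sliding direction), 435 mm long in y, side faces plain and upright. Origin: centre, level with the lugs' underside. Middle part, 364 mm long, from 20 mm below to 22 mm above the origin, fits between the rims with 3 mm play each end. Steel point 16 mm high on its top
- bar_left (a point): Centre of the underside of the rest bar's left (+y) end lug, 35 mm long and 22 mm thick; 180 mm high while it lies on the rim, 166 mm when home in the notch
- bar_right (a point): The same for the right (-y) end lug: 180 mm high while it lies on the rim, 166 mm when home in the notch
- notch_left (a point): Centre of the floor of the notch in the left (+y) rim, at 166 mm height
- notch_right (a point): Centre of the floor of the notch in the right (-y) rim, at 166 mm height
- frame: Wooden honey frame with comb (0.9 kg), hanging loose in the tank by its lugs on the rims, on the other side of the notches from the rest bar, 75 to 105 mm from them; 432 mm long in its y, 35 mm thick in its x, its top 10 mm above the rims, its foot 130 mm below. Origin: centre, level with the underside of its lugs. Leave it hanging there
- jar: Glass honey jar with a screw lid, 72 mm across, 100 mm tall, standing on the bench to the right of the tank; origin at the centre of its underside. Leave it
- knife: Uncapping knife with a yellow handle 115 mm long and a blade 230 mm long, 30 mm high, lying on the bench to the left of the tank; blade along its x. Origin on the bench between handle and blade. Leave it
- bowl: Grey plastic bowl, 170 mm across, 85 mm tall, on the bench to the right of the tank; origin at the centre of its underside. Leave it

How it is judged:
On the way:
1. the fingers push the bar along the rims while it lies on them (contact force between the fingers and rest_bar above 0.2 N and distance of rest_bar from where it was at the start of the episode above 0.02 m and z of rest_bar in the frame of tank between 0.177 and 0.186 m), for 0.1 s.
At the end, for the whole second after the job is handed in: Both lugs lie in the notches (undersides within 3 mm of the notch floors in height, within 6 mm of the notch centres along the rims), bar at rest; the honey frame still hangs within 15 mm of where it was; jar, knife and bowl within 20 mm of where they were (z of bar_left in the frame of tank between 0.162 and 0.169 m and x of bar_left in the frame of tank between -0.006 and 0.006 m and z of bar_right in the frame of tank between 0.162 and 0.169 m and x of bar_right in the frame of tank between -0.006 and 0.006 m and linear speed of rest_bar below 0.02 m/s and z of frame in the frame of tank above 0.175 m and distance of frame from where it was at the start of the episode below 0.015 m and distance of each of jar, knife, bowl from where it was at the start of the episode below 0.02 m); the robot touches nothing.
It fails at once if the rest bar is lifted: either end or its middle rises more than 8 mm above where it lies on the rims (z of any of bar_left, bar_right, rest_bar in the frame of tank above 0.188 m).
It fails at once if the bar is pinched, or is pushed or pressed with more than 35 N (contact force between the fingers and rest_bar above 35 N).
It fails at once if the honey frame is shifted by more than 15 mm (distance of frame from where it was at the start of the episode above 0.015 m).
It fails at once if the jar, knife or bowl is shifted by more than 20 mm (distance of any of jar, knife, bowl from where it was at the start of the episode above 0.02 m).
It also fails if it takes over 38 s, if anything falls off the work surface, if the arm or the gripper's body presses on something with over 40 N, if the wrist force passes 120 N, or if a joint passes its speed limit or range.

## Working session

There is one attempt and no reset: what is moved stays moved. The work goes in short steps, Python scripts to look and compute and a shell command to move; the robot and the scene stay as the last step left them, time stands still between calls to the robot, and variables do not carry over. Pictures are saved under pics/ and viewed, about 8 in all and at most 12, crops included, and the job is handed in when it is done.

```bash
mkdir -p pics; cat > h.py <<'E'
import numpy as np, cv2
from station import *
def snap(n,f):
    im,d=read_camera(n); cv2.imwrite('pics/'+f+'.png',im); np.savez('/tmp/'+f,im=im,d=d); return im,d
def world(n,d):
    c=get_calibration(n);K=np.array(c['camera_matrix']);R=np.array(c['R']);t=np.array(c['t'])
    v,u=np.mgrid[:d.shape[0],:d.shape[1]]
    P=np.stack([(u-K[0,2])/K[0,0]*d,(v-K[1,2])/K[1,1]*d,d],-1)
    return (P-t)@R
E
python3 - <<'E'
from h import *
o=observe();print({k:np.round(v,3) for k,v in o.items()})
snap('top','top1');snap('scene','sc1')
for n in('top','scene'):
    c=get_calibration(n);print(-np.array(c['R']).T@np.array(c['t']))
E
```

```text
{'t': np.float64(0.0), 'q': array([-1.373,  0.399,  0.045,  1.538, -0.019,  1.207, -0.051]), 'joint_vel': array([ 0.001,  0.   ,  0.001, -0.001,  0.002, -0.002, -0.001]), 'effort': array([ 0.0000e+00, -4.7514e+01,  1.3650e+00, -2.5422e+01,  1.1000e-02,
        1.0000e-02, -0.0000e+00]), 'position': array([0.19 , 0.621, 0.23 ]), 'tcp_rot': array([ 0.148,  0.989, -0.001, -0.   ]), 'wrist_force': array([-0.094,  0.334,  0.221]), 'torque': array([ 0.005,  0.019, -0.028]), 'finger_gap': np.float64(0.085)}
[0.31192973 0.02538832 1.4275546 ]
[1.44701596 0.0526915  1.00654274]
```

View pics/top1.png

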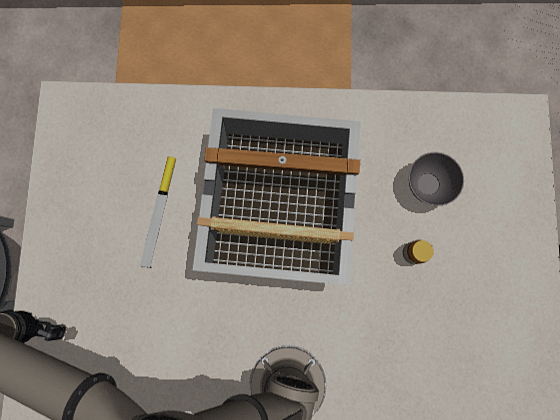

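View pics/sc1.png

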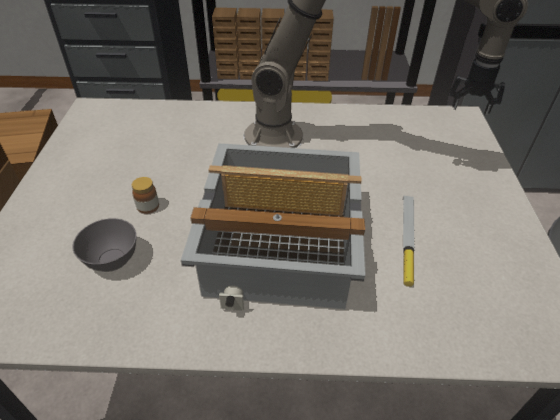

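Top view: the bar is at row about 160 (lugs at (212,154) and (354,166)), on the side away from the robot. Notches are at (209,187) and (349,200), the frame at row about 229, on the near side. The bar must come towards the robot. Next I'll measure these with depth.

```bash
cat >> h.py <<'E'
def tank():
    z=np.load('/tmp/top1.npz');W=world('top',z['d']);return z['im'],W
def rect(P): # min-area rect in mm
    r=cv2.minAreaRect((P[:,:2]*1000).astype(np.float32)); return np.round(r[0],1),np.round(r[1],1),round(r[2],2)
E
python3 - <<'E'
from h import *
im,W=tank()
hsv=cv2.cvtColor(im,cv2.COLOR_BGR2HSV)
Z=W[...,2]
roi=np.zeros(Z.shape,bool);roi[100:290,185:370]=1
rim=roi&(abs(Z-.18)<.004)&(hsv[...,1]<60)
print('rim',rect(W[rim]),rim.sum(),np.median(Z[rim]))
bar=roi&(Z>.195)&(Z<.212);bar[190:]=0
print('bar',rect(W[bar]),bar.sum(),np.median(Z[bar]))
P=W[bar];s=np.linspace(P[:,1].min(),P[:,1].max(),9)
for a,b in zip(s[:-1],s[1:]):
    q=P[(P[:,1]>=a)&(P[:,1]<b)];print(np.round(((a+b)/2,q[:,0].min(),q[:,0].max()),4))
fr=roi&(Z>.184)&(Z<.2);fr[:205]=0
print('frame',rect(W[fr]),fr.sum(),np.median(Z[fr]))
for n,(a,b) in dict(L=(200,220),R=(340,362)).items():
    m=np.zeros(Z.shape,bool);m[175:215,a:b]=1
    m&=abs(Z-.166)<.004
    print('notch',n,rect(W[m]),m.sum(),W[m].mean(0).round(4))
    for u in range(a,b,4): print(u,[int(x*1000) for x in Z[176:212:2,u]])
E
```

```text
rim (array([552.1,  41.1]), array([430.8, 469.3]), 86.13) 4402 0.1804675215135751
bar (array([643.4,  34.4]), array([434.5,  42.5]), 86.98) 2220 0.2024962156230025
[-0.1549  0.6118  0.6531]
[-0.1008  0.6142  0.6565]
[-0.0467  0.617   0.6601]
[0.0074 0.6196 0.6623]
[0.0615 0.6231 0.667 ]
[0.1157 0.6257 0.6687]
[0.1698 0.6283 0.673 ]
[0.2239 0.6326 0.6739]
frame (array([411.9,  49. ]), array([432.6, 200. ]), 88.27) 1769 0.19031451285407167
notch L (array([545.9, 241.7]), array([ 31. , 106.5]), 86.58) 147 [0.5638 0.2388 0.1663]
200 [-1, 7, 3, 0, 2, 3, 0, 3, 0, -1, 0, 3, 4, 0, 2, 0, 181, 180]
204 [178, 179, -3, 0, 163, 165, 168, 167, 165, 183, 176, 178, 176, 182, 179, 178, 184, 184]
208 [177, 1427, 164, 167, 169, 164, 164, 169, 170, 164, 180, 181, 183, 177, 179, 186, 179, 184]
212 [186, 178, 166, 164, 167, 164, 172, 170, 171, 164, 177, 176, 177, 173, 172, 159, 160, 156]
216 [158, 155, 148, 141, 142, 139, 129, 122, 125, 118, 110, 114, 105, 100, 97, 87, 89, 86]
notch R (array([ 552.4, -159.2]), array([30.4, 92.8]), 86.4) 145 [ 0.5401 -0.1579  0.1664]
340 [28, 33, 36, 41, 40, 48, 57, 58, 66, 63, 63, 74, 75, 79, 90, 94, 92, 100]
344 [135, 137, 140, 148, 151, 153, 155, 155, 162, 161, 170, 168, 166, 160, 171, 170, 181, 180]
348 [180, 185, 178, 179, 181, 181, 178, 181, 177, 163, 166, 165, 168, 164, 161, 168, 183, 174]
352 [183, 179, 180, 183, 180, 185, 181, 179, 179, 167, 165, 164, 168, 164, 164, 168, 174, 182]
356 [180, 179, 179, 180, 181, -2, 1, 5, 1, 4, 5, 0, 5, -3, -1, 7, 0, 0]
360 [0, 1427, 0, 2, 0, -3, 0, 2, 4, -2, 3, -2, -2, 0, 3, 0, 1, 4]
```

Tank centre is (552, 41) mm with yaw about -0.067; the notch mean (552, 40.5) agrees. The bar centre is (643, 34), so it has 91.5 mm to go, with its far face at about x 664. All heights match the given sizes. I'll go round to the far side of the bar with open fingers, jaws along the bar.

```bash
python3 -m pendant '[[0,0,-0.4,0,0,-0.074,0],[0,0,-0.4,0,0,-0.074,0],[-0.35,-0.345,0,0,0,0,0],[-0.35,-0.345,0,0,0,0,0],[-0.35,-0.345,0,0,0,0,0],[-0.35,-0.345,0,0,0,0,0]]'; python3 -m pendant '[[-0.35,-0.345,0,0,0,0,0],[-0.35,-0.345,0,0,0,0,0],[-0.35,-0.345,0,0,0,0,0],[-0.35,-0.345,0,0,0,0,0],[-0.35,-0.345,0,0,0,0,0],[-0.35,-0.345,0,0,0,0,0],[0,0,0,0,0,0,0]]'
```

```text
t: 0.7
position: [0.3219, 0.4731, 0.311]
tcp_rot: [0.032, 0.999, -0.0, -0.0]
wrist_force: [0.4, 0.5, 0.5]
finger_gap: 0.0852
t: 1.4
position: [0.522, 0.2459, 0.3111]
tcp_rot: [0.039, 0.999, -0.002, 0.001]
wrist_force: [-0.1, -0.4, 0.1]
finger_gap: 0.0857
```

```bash
python3 -m pendant '[[-0.27,-0.25,0,0,0,-0.008,0],[-0.27,-0.25,0,0,0,0,0],[-0.27,-0.25,0,0,0,0,0],[-0.27,-0.25,0,0,0,0,0],[-0.27,-0.25,0,0,0,0,0],[-0.27,-0.25,0,0,0,0,0],[-0.27,-0.25,0,0,0,0,0],[-0.27,-0.25,0,0,0,0,0]]';python3 -m pendant '[[0,0,0,0,0,0,0],[0,0,0,0,0,0,0]]'
```

```text
t: 2.2
position: [0.7228, 0.043, 0.3106]
tcp_rot: [0.026, 1.0, 0.0, -0.001]
wrist_force: [-0.3, -0.3, 0.0]
finger_gap: 0.0853
t: 2.4
position: [0.7221, 0.043, 0.3102]
tcp_rot: [0.027, 1.0, -0.0, -0.001]
wrist_force: [-0.5, 0.1, -1.0]
finger_gap: 0.0858
```

```bash
python3 -m pendant '[[0,-0.12,0.3,0,0,0,0],[0,0,0.3,0,0,0,0],[0,0,0.3,0,0,0,0],[0,0,0.3,0,0,0,0],[0,0,0.3,0,0,0,0],[0,0,0,0,0,0,0],[0,0,0,0,0,0,0]]'; python3 -c "
from h import *
a,_=snap('top','top2');b,_=snap('scene','sc2')
cv2.imwrite('pics/c2.png',np.hstack([cv2.resize(a[90:290,180:380],(400,400)),cv2.resize(b[130:300,180:380],(400,340))[:340] if 0 else cv2.resize(b[120:320,180:380],(400,400))]))"
```

```text
t: 3.1
position: [0.7212, 0.0335, 0.1617]
tcp_rot: [0.025, 1.0, 0.0, -0.0]
wrist_force: [1.1, -0.1, 0.6]
finger_gap: 0.0854
```

View pics/c2.png

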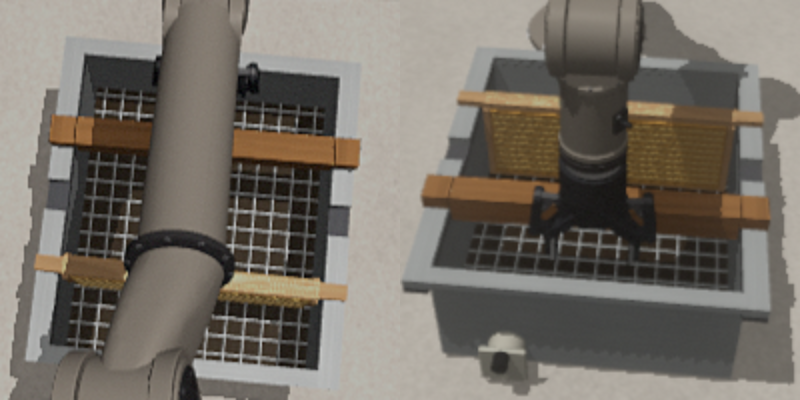

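View: both fingertips are inside the tank, on the far side of the bar and clear of it. They sit about the middle of the bar, and everything else is undisturbed. Approaching now.

```bash
python3 -m pendant '[[0.1,0,0,0,0,0,0],[0.1,0,0,0,0,0,0],[0.1,0,0,0,0,0,0],[0.08,0,0,0,0,0,0],[0.04,0,0,0,0,0,0],[0.03,0,0,0,0,0,0],[0.03,0,0,0,0,0,0]]'; python3 -m pendant '[[0.03,0,0,0,0,0,0],[0.03,0,0,0,0,0,0],[0.03,0,0,0,0,0,0],[0.03,0,0,0,0,0,0]]';python3 -m pendant '[[0.04,0,0,0,0,0,0],[0.04,0,0,0,0,0,0],[0.04,0,0,0,0,0,0],[0.04,0,0,0,0,0,0],[0.04,0,0,0,0,0,0]]'
```

```text
t: 3.9
position: [0.6739, 0.0342, 0.1614]
tcp_rot: [0.026, 1.0, 0.0, 0.001]
wrist_force: [2.5, -0.6, 0.2]
finger_gap: 0.0854
t: 4.3
position: [0.662, 0.0347, 0.1614]
tcp_rot: [0.026, 1.0, -0.0, 0.001]
wrist_force: [3.1, 0.1, -0.7]
finger_gap: 0.0854
t: 4.8
position: [0.6415, 0.0358, 0.1614]
tcp_rot: [0.026, 1.0, 0.0, 0.0]
wrist_force: [3.2, 0.1, -0.6]
finger_gap: 0.0853
```

```bash
python3 -m pendant '[[0.045,0,0,0,0,0,0],[0.045,0,0,0,0,0,0],[0.045,0,0,0,0,0,0],[0.045,0,0,0,0,0,0],[0.045,0,0,0,0,0,0],[0.045,0,0,0,0,0,0],[0.03,0,0,0,0,0,0],[0.02,0,0,0,0,0,0]]'; cat >> h.py <<'E'
def bars():
    im,d=read_camera('top');W=world('top',d);Z=W[...,2]
    T=np.array([.5521,.0411]);a=-.0675;ex=np.array([np.cos(a),np.sin(a)]);ey=np.array([-ex[1],ex[0]])
    X=(W[...,:2]-T)@ex;Y=(W[...,:2]-T)@ey
    h=cv2.cvtColor(im,cv2.COLOR_BGR2HSV)
    for n,s in (('L',1),('R',-1)):
        # wood end strip over the rim
        m=(Y*s>.188)&(Y*s<.213)&(X>-.05)&(X<.13)&(h[...,1]>110)&(Z>.16)&(Z<.215)
        x=X[m];print(n,'n',m.sum(),'x mid %.4f med %.4f lo %.4f hi %.4f z %.4f'%((x.min()+x.max())/2,np.median(x),x.min(),x.max(),np.median(Z[m])))
    return im
E
python3 -c "
from h import *
bars()"
```

```text
t: 5.6
position: [0.6096, 0.0375, 0.1614]
tcp_rot: [0.026, 1.0, 0.0, 0.0]
wrist_force: [2.9, 0.1, -0.2]
finger_gap: 0.0853
L n 127 x mid 0.0223 med 0.0210 lo 0.0037 hi 0.0408 z 0.2026
R n 129 x mid 0.0286 med 0.0261 lo 0.0103 hi 0.0469 z 0.2024
```

The left end leads by about 6 mm. I'll turn the hand about 0.9° while pushing, to square the bar to the notches.

```bash
python3 -m pendant '[[0.02,0,0,0,0,0.005,0],[0.02,0,0,0,0,0.005,0],[0.03,0,0,0,0,0,0],[0.03,0,0,0,0,0,0],[0.03,0,0,0,0,0,0],[0.02,0,0,0,0,0,0],[0,0,0,0,0,0,0]]'; python3 -c "
from h import *
bars();bars()"
```

```text
t: 6.35
position: [0.5955, 0.0384, 0.1623]
tcp_rot: [0.034, 0.999, 0.0, 0.001]
wrist_force: [4.1, 0.1, 3.7]
finger_gap: 0.0855
L n 129 x mid 0.0095 med 0.0085 lo -0.0088 hi 0.0278 z 0.2014
R n 127 x mid 0.0094 med 0.0084 lo -0.0086 hi 0.0273 z 0.2013
L n 129 x mid 0.0096 med 0.0079 lo -0.0087 hi 0.0279 z 0.2013
R n 126 x mid 0.0099 med 0.0086 lo -0.0088 hi 0.0285 z 0.2014
```

Now square, both ends at +9 mm, and the leading edge is starting to tip into the notches. Creeping on.

```bash
python3 -m pendant '[[0.015,0,0,0,0,0,0],[0.015,0,0,0,0,0,0],[0.01,0,0,0,0,0,0],[0,0,0,0,0,0,0]]'; python3 -c "
from h import *
bars()";  python3 -m pendant '[[0.01,0,0,0,0,0,0],[0.01,0,0,0,0,0,0],[0,0,0,0,0,0,0]]'; python3 -c "
from h import *
bars()"
```

```text
t: 6.85
position: [0.5913, 0.0387, 0.1622]
tcp_rot: [0.034, 0.999, 0.0, 0.001]
wrist_force: [2.6, 0.3, 3.2]
finger_gap: 0.0853
L n 136 x mid 0.0014 med 0.0003 lo -0.0181 hi 0.0209 z 0.1949
R n 136 x mid 0.0010 med 0.0003 lo -0.0185 hi 0.0204 z 0.1946
t: 7.2
position: [0.5877, 0.0389, 0.1605]
tcp_rot: [0.034, 0.999, 0.0, -0.001]
wrist_force: [2.7, -0.1, 2.1]
finger_gap: 0.0854
L n 135 x mid -0.0021 med -0.0030 lo -0.0206 hi 0.0165 z 0.1942
R n 135 x mid -0.0015 med -0.0035 lo -0.0201 hi 0.0172 z 0.1947
```

```bash
python3 -m pendant '[[0.01,0,0,0,0,0,0],[0.01,0,0,0,0,0,0],[0.005,0,0,0,0,0,0],[0,0,0,0,0,0,0]]'; python3 - <<'E'
import re
s=open('h.py').read()
s=s.replace("        x=X[m];print","        print('tilt %.3f'%np.polyfit(X[m],Z[m],1)[0],end=' ')\n        x=X[m];print")
open('h.py','w').write(s)
from h import *
cv2.imwrite('pics/top3.png',bars())
E
```

```text
t: 7.65
position: [0.5856, 0.0389, 0.1609]
tcp_rot: [0.034, 0.999, -0.0, -0.001]
wrist_force: [0.6, 0.3, -0.8]
finger_gap: 0.0853
tilt 0.434 L n 130 x mid -0.0040 med -0.0043 lo -0.0226 hi 0.0145 z 0.1941
tilt 0.496 R n 128 x mid -0.0040 med -0.0043 lo -0.0223 hi 0.0144 z 0.1929
```

The bar is tilted about 25° with its leading edge on the notch floors and its trailing edge still about 2 mm on the rim corners. I need a little more push, then I'll ease off.

```bash
python3 -m pendant '[[0.01,0,0,0,0,0,0],[0.01,0,0,0,0,0,0],[0,0,0,0,0,0,0]]'; python3 -c "
from h import *
bars()";  python3 -m pendant '[[0.01,0,0,0,0,0,0],[0.01,0,0,0,0,0,0],[0,0,0,0,0,0,0]]'; python3 -c "
from h import *
bars()"
```

```text
t: 8.0
position: [0.5837, 0.0392, 0.1611]
tcp_rot: [0.034, 0.999, 0.0, -0.001]
wrist_force: [0.1, 0.7, -1.0]
finger_gap: 0.0856
tilt 0.110 L n 127 x mid -0.0006 med -0.0028 lo -0.0193 hi 0.0181 z 0.1883
tilt 0.139 R n 130 x mid -0.0003 med -0.0025 lo -0.0192 hi 0.0185 z 0.1879
t: 8.35
position: [0.5825, 0.0392, 0.1613]
tcp_rot: [0.034, 0.999, 0.0, 0.0]
wrist_force: [2.0, -0.7, -1.7]
finger_gap: 0.0851
tilt 0.125 L n 128 x mid -0.0018 med -0.0027 lo -0.0206 hi 0.0170 z 0.1884
tilt 0.085 R n 129 x mid -0.0016 med -0.0034 lo -0.0203 hi 0.0171 z 0.1885
```

It has dropped: top at 188 mm, as it should be when home. Backing off before rechecking.

```bash
python3 -m pendant '[[-0.03,0,0,0,0,0,0],[-0.1,0,0,0,0,0,0],[-0.2,0,0,0,0,0,0],[-0.2,0,0,0,0,0,0],[0,0,0,0,0,0,0]]'; python3 -c "
from h import *
bars()";  python3 -m pendant '[[0,0,-0.3,0,0,0,0],[0,0,-0.3,0,0,0,0],[0,0,-0.3,0,0,0,0],[0,0,-0.3,0,0,0,0],[0,0,-0.3,0,0,0,0],[0,0,0,0,0,0,0]]'; python3 - <<'E'
from h import *
a=bars();b,_=snap('scene','sc4')
cv2.imwrite('pics/c4.png',np.hstack([cv2.resize(a[90:290,180:380],(400,400)),cv2.resize(b[120:320,180:380],(400,400))]))
o=observe();print(o['t'],o['wrist_force'],o['position'])
E
```

```text
t: 8.9
position: [0.6375, 0.0355, 0.1611]
tcp_rot: [0.034, 0.999, -0.0, 0.001]
wrist_force: [-0.4, -0.0, 0.2]
finger_gap: 0.0857
tilt 0.110 L n 124 x mid -0.0017 med -0.0034 lo -0.0205 hi 0.0170 z 0.1885
tilt 0.123 R n 126 x mid -0.0015 med -0.0039 lo -0.0204 hi 0.0174 z 0.1882
t: 9.55
position: [0.6367, 0.0354, 0.3163]
tcp_rot: [0.034, 0.999, 0.001, 0.004]
wrist_force: [0.1, -0.2, 0.2]
finger_gap: 0.085
tilt 0.077 L n 127 x mid -0.0018 med -0.0039 lo -0.0210 hi 0.0174 z 0.1883
tilt 0.133 R n 129 x mid -0.0012 med -0.0030 lo -0.0199 hi 0.0175 z 0.1885
9.65 [ 2.62435338e-01 -5.34773806e-04 -7.67461216e-01] [0.63463292 0.03566813 0.31160776]
```

View pics/c4.png

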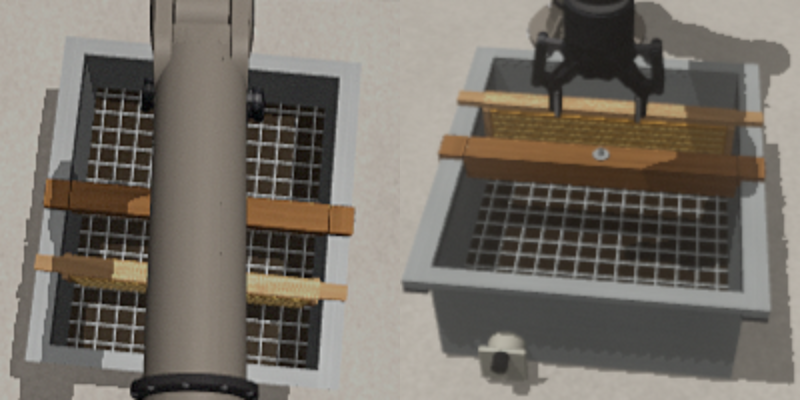

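The bar lies level across both notches, the hand is clear above it, and the frame looks unmoved. One last check: residual tilt (side-face pixels may bias it) and whether the other things moved.

```bash
python3 - <<'E'
from h import *
T=np.array([.5521,.0411]);a=-.0675;ex=np.array([np.cos(a),np.sin(a)]);ey=np.array([-ex[1],ex[0]])
def an(im,d,c,t):
    W=world('top',d);Z=W[...,2];X=(W[...,:2]-T)@ex-c;Y=(W[...,:2]-T)@ey
    for s in(1,-1):
        m=(Y*s>.13)&(Y*s<.213)&(abs(X)<.014)&(abs(Z-t)<.012)
        p=np.polyfit(X[m],Z[m],1);print(t,s,'tilt %.3f z %.4f n %d'%(p[0],p[1],m.sum()))
    for s in(1,-1):
        m=(Y*s>.13)&(Y*s<.23)&(X+c<-.06)&(X+c>-.13)&(Z>.184)&(Z<.2);print('frame',X[m].mean()+c,Y[m].mean(),m.sum())
z=np.load('/tmp/top1.npz');i0,d0=z['im'],z['d']
i1,d1=read_camera('top')
an(i0,d0,.0915,.202);an(i1,d1,0,.188)
df=cv2.absdiff(i0,i1).max(2)
for n,(r,q,u,v) in dict(knife=(150,270,135,180),bowl=(145,215,395,475),jar=(230,270,390,440)).items(): print(n,(df[r:q,u:v]>40).sum())
E
```

```text
0.202 1 tilt 0.018 z 0.2026 n 289
0.202 -1 tilt -0.003 z 0.2027 n 290
frame -0.09870915986616932 0.1732708741254122 309
frame -0.10221525902599654 -0.17257155693227474 306
0.188 1 tilt 0.001 z 0.1887 n 295
0.188 -1 tilt 0.013 z 0.1885 n 290
frame -0.09964530643074362 0.17222511465643478 295
frame -0.10098346832277605 -0.17318298708742852 312
knife 0
bowl 0
jar 0
```

Level and home. The frame has moved by about 1 mm at most, which is measurement noise, and the jar, knife and bowl show no change.

```bash
python3 -c "
from station import *
print(job_done())"
```

```text
the job is handed in; nothing more can be done
None
```

I pushed the rest bar about 91 mm along the rims with the open fingertips until both ends dropped into the notches. I then backed the hand off, raised it clear and handed the job in at about 10 s of the 38 s. On the way I turned the hand about 0.9° to square the bar, because its left end was leading by 6 mm.

Last checks:
- **Bar:** both ends lie level. Their tops measured 188.5–188.7 mm, against 188 mm expected, which puts the undersides at about 166.6 mm. The ends are 1–2 mm from the notch centres along the rims.
- **Force:** the wrist readings taken between moves were about 5.5 N at most while pushing, and near zero once the hand was clear.
- **Other things:** the frame's measured position changed by about 1 mm, which is within measurement noise. The jar, knife and bowl showed no change in the picture.
- **Disagreement:** a cruder tilt measure read about 0.1 rad even after the bar dropped. Using only the top face it read 0.001–0.013 rad, much like the bar lying flat at the start, so I put the first figure down to side-face pixels.

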